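Find the free bay of the return console

TASK

Three of the four bays in the return console are full, so their flaps sit solid; press the flaps gently on their ringed halves, one after another, to find the one that rocks. Then push that flap down until it is fully open and leave it open for the next load. Use only the fingertips, and leave the vial, dish, cup and pen where they are.

Things in the scene. Friction and masses are not known exactly. Their poses are not given: they have to be found in the camera images.
- console: Fixed white return console, a box 140 (x) x 386 (y) x 110 mm high with four identical grey flaps flush in its top, 92 mm apart in a row along its y. Origin: centre of its underside, on the worktop; x points to its back, y along the row to its left, z up. It stands anywhere on the worktop, turned by up to 0.25 rad, and does not move.
- flap_1_mark (a point): Centre of the ring (26 mm across) on the flap that is leftmost (+y end of the console): where to press it. On the flap's upper face, 110 mm above the worktop while shut, 34 mm in front (console -x) of its pivot; it moves with the flap. Flap 109 (x) x 79 (y) x 6 mm in an opening 112 x 82 mm, pivoted about its middle line along console y. Its back half does not go down. Over 60 N breaks it.
- flap_1 (a joint): Tilt of the flap leftmost (+y end of the console), rad: 0 shut, grows as its ringed front half goes down; stop at 0.9, fully open. Over a full bay it gives 1 mm or so at the ring, then is solid. Over the free bay it turns with light friction (2 N at the ring), stays where left, and has 80 mm clear depth under it. Which one is free changes and cannot be seen.
- flap_2_mark (a point): Centre of the ring (26 mm across) on the flap that is second from the left: where to press it. On the flap's upper face, 110 mm above the worktop while shut, 34 mm in front (console -x) of its pivot; it moves with the flap. Flap 109 (x) x 79 (y) x 6 mm in an opening 112 x 82 mm, pivoted about its middle line along console y. Its back half does not go down. Over 60 N breaks it.
- flap_2 (a joint): Tilt of the flap second from the left, rad: 0 shut, grows as its ringed front half goes down; stop at 0.9, fully open. Over a full bay it gives 1 mm or so at the ring, then is solid. Over the free bay it turns with light friction (2 N at the ring), stays where left, and has 80 mm clear depth under it. Which one is free changes and cannot be seen.
- flap_3_mark (a point): Centre of the ring (26 mm across) on the flap that is third from the left: where to press it. On the flap's upper face, 110 mm above the worktop while shut, 34 mm in front (console -x) of its pivot; it moves with the flap. Flap 109 (x) x 79 (y) x 6 mm in an opening 112 x 82 mm, pivoted about its middle line along console y. Its back half does not go down. Over 60 N breaks it.
- flap_3 (a joint): Tilt of the flap third from the left, rad: 0 shut, grows as its ringed front half goes down; stop at 0.9, fully open. Over a full bay it gives 1 mm or so at the ring, then is solid. Over the free bay it turns with light friction (2 N at the ring), stays where left, and has 80 mm clear depth under it. Which one is free changes and cannot be seen.
- flap_4_mark (a point): Centre of the ring (26 mm across) on the flap that is rightmost (-y end): where to press it. On the flap's upper face, 110 mm above the worktop while shut, 34 mm in front (console -x) of its pivot; it moves with the flap. Flap 109 (x) x 79 (y) x 6 mm in an opening 112 x 82 mm, pivoted about its middle line along console y. Its back half does not go down. Over 60 N breaks it.
- flap_4 (a joint): Tilt of the flap rightmost (-y end), rad: 0 shut, grows as its ringed front half goes down; stop at 0.9, fully open. Over a full bay it gives 1 mm or so at the ring, then is solid. Over the free bay it turns with light friction (2 N at the ring), stays where left, and has 80 mm clear depth under it. Which one is free changes and cannot be seen.
- vial_mid (a point): Small brown glass vial, 22 mm across, 47 mm high, standing loose in front of the console. Point: its centre, half-way up. A bystander, to be left where it is.
- petri_mid (a point): Round white petri dish, 61 mm across, 13 mm high, lying loose in front of the console. Point: its centre. A bystander, to be left where it is.
- cup_mid (a point): Lidded specimen cup, 63 mm across, 71 mm high, standing loose to the right of the console. Point: its centre, half-way up. A bystander, to be left where it is.
- pen_mid (a point): Capped marker pen, 118 mm long, 13 mm thick, lying loose to the left of the console, pointing roughly away from the robot. Point: its middle. A bystander, to be left where it is.

How it is judged:
On the way:
1. the free flap has been pressed and rocks (tilted more than 0.15 rad) (value of joint any of flap_1, flap_2, flap_3, flap_4 above 0.15 rad).
At the end, for the whole second after the job is handed in: The flap of the free bay stands open by more than 0.75 rad (its stop is at 0.9) and is at rest; the other three are still shut (under 0.15 rad) (((value of joint flap_1 above 0.75 rad and velocity of joint flap_1 between -0.05 and 0.05 rad/s and value of joint each of flap_2, flap_3, flap_4 below 0.15 rad) or (value of joint flap_2 above 0.75 rad and velocity of joint flap_2 between -0.05 and 0.05 rad/s and value of joint each of flap_1, flap_3, flap_4 below 0.15 rad) or (value of joint flap_3 above 0.75 rad and velocity of joint flap_3 between -0.05 and 0.05 rad/s and value of joint each of flap_1, flap_2, flap_4 below 0.15 rad) or (value of joint flap_4 above 0.75 rad and velocity of joint flap_4 between -0.05 and 0.05 rad/s and value of joint each of flap_1, flap_2, flap_3 below 0.15 rad))); the robot touches nothing.
It fails at once if the vial was moved by more than 20 mm (distance of vial_mid from where it was at the start of the episode above 0.02 m).
It fails at once if the petri dish was moved by more than 20 mm (distance of petri_mid from where it was at the start of the episode above 0.02 m).
It fails at once if the specimen cup was moved by more than 20 mm (distance of cup_mid from where it was at the start of the episode above 0.02 m).
It fails at once if the marker pen was moved by more than 20 mm (distance of pen_mid from where it was at the start of the episode above 0.02 m).
It fails at once if a flap was pressed with more than 60 N (contact force between any of the fingers, the arm and flap_1 above 60 N or contact force between any of the fingers, the arm and flap_2 above 60 N or contact force between any of the fingers, the arm and flap_3 above 60 N or contact force between any of the fingers, the arm and flap_4 above 60 N).
It also fails if it takes over 45 s, if anything falls off the work surface, if the arm or the gripper's body presses on something with over 40 N, if the wrist force passes 120 N, or if a joint passes its speed limit or range.

ROBOT

A 7-joint arm with a two-finger parallel gripper is mounted at the origin on a cart in front of the work surface, level with it; the furniture and walls round the work are solid. World frame = base frame: x ahead of the robot, y to its left, z up, the work surface at z = 0. Lengths are in m, angles in rad, forces in N, time in s.
With the tool pointing down it reaches from about 0.425 to 0.95 m from the base axis. Payload 4.7 kg.
Tool frame: the origin (TCP) lies midway between the tips of the shut fingers; the grasp point (between the pads) lies bot.grip_point_offset behind it (bot.grip_point_offset is the distance from the TCP to the grasp point, in m); x points along the fingers, y is the direction in which the jaws open and shut, and the axes are right-handed (so a half turn about x gives the same grasp; the last joint's range is limited). The gripper opens to 85 mm and grips with 20 to 120 N. Pads are 22 mm wide; open, the fingers measure 114 mm over their backs; the gripper's body (76 mm by 85 mm) begins 54 mm behind the grasp point. The pads swing forward as they close: fully open they stand 13 mm farther back than shut.
Start: joints at [-0.029, 0.469, -0.049, 1.532, 0.024, 1.141, -0.082], TCP at [0.675, 0, 0.231] pointing down, gripper open.
Joint ranges: [-2.59, 2.59], [-0.33, 1.99], [-1.39, 1.29], [0.1, 2.45], [-1.04, 4.18], [0.21, 1.99], [-2.66, 2.66]. Speed limits (rad/s): [2.57, 2.57, 3.14, 3.14, 3.14, 3.14, 3.14].

INTERFACE

Orientations are given as [roll, pitch, yaw] about the fixed x, y, z axes, in that order (R = Rz(yaw) Ry(pitch) Rx(roll)).
In Python, from plant import bot, read_camera, camera_params, sign_off, search_frame, masks_of gives the robot as it stands.
- The arm moves only by the tool move_arm, never from a script. Its argument "increments" is a list of rows, each an object of numbers: "x", "y", "z": the shift along the tool's x, y, z in cm; "yaw": the turn about the tool's x in degrees. In form: [{"x": .., "y": .., "z": .., "yaw": ..}, ...]. A call has 1 to 8 rows; each row shifts and turns the commanded pose from where the row before left it, along the tool's axes as they then stand; what a row does not reach is not made up. A row lasts 1/12 s, in which the tool goes at most 41.7 mm and 7.16 degrees, less where a joint would pass 70% of its speed; a pose out of reach is approached as far as the arm can. A call is refused whole if a number of a shift passes 4.17 or a number of a turn 7.16, either way. A call with a gripper value outside its range is refused whole. "fingers" is the closure, from 0 (fully open) to 1 (shut), set as the call begins (left out, the last holds). The fingers move at their own pace and stop on an object; "force" is the grip in N (left out, the last holds). Time passes only in rows, so rows that do not move let the fingers close. It gives the time, the measured TCP pose, the force and the opening at its end, in the units of the state.
- bot.get_state(): the state, without advancing time (a new reading comes with each control period).
- read_camera(name): name is "scene" or "side" or "wrist"; returns the picture (384x512x3 uint8, red, green, blue); there is no depth.
- camera_params(name): a dict with "fx", "fy", "cx", "cy" (pixels), "extrinsics" (4x4, takes a point from world to camera coordinates); the wrist camera has in their place "mount" (4x4, takes a point from camera to tool coordinates, whose origin is the TCP and whose axes are the tool frame's). Camera axes: x right, y down, z forward; pixel columns grow to the right and rows downward; lengths in m; the calibration is good to about 2 mm. A picture is of the moment at which its call begins: read the wrist's pose just before it. camera_params takes no time and is no camera call.
- sign_off(): hands the job in, once; it reports no verdict.
Trained networks look in the newest picture that a camera, given by its name, has taken for a name from the list of things; names that differ only in an ending like _2 or _b are one class to them, and where a whole thing is asked for, a point or a joint stands for the part that bears it (a point fixed in the world has none). Each returns a list of dicts, best first, with "conf" (0 to 1); they miss things now and then, are a little off and sometimes report something else, mostly with a low value. They report only what shows in the picture. A call takes as long as a camera call.
- search_frame(camera, target): "rect" ([left, top, width, height] in pixels, round what is visible of it).
- masks_of(camera, target): "pixels" (384x512 bool, what is visible of it) and "rect" ([left, top, width, height] in pixels, round what is visible of it).
The state is a dict: "t": time; "joint_pos": joint angles; "qd": joint speeds; "joint_efforts": joint torques, N m; "tcp_pos": TCP position; "orientation": TCP orientation; "force": force on the tool from outside, world axes, zero at the start; "torque": the same for the moment, N m; "width": opening from 0.0 (shut) to 1.0 (fully open).
Only numpy, scipy, OpenCV 4.12 (cv2) and the standard library are available. Lean on these libraries where they do the work, as an engineer would, in place of code of your own. Each camera call takes 0.05 s, during which the arm holds its last target.

## Working session

There is one attempt and no reset: what is moved stays moved. The work goes in short steps, Python scripts to look and compute and a tool call to move; the robot and the scene stay as the last step left them, time stands still between calls to the robot, and variables do not carry over. Pictures are saved under pics/ and viewed, and the job is handed in when it is done.

Besides the shell and the picture viewer there is one more tool, called by a JSON object that holds its "api" and its "payload". move_arm: Moves the arm, as the interface text tells. Its arguments: {"type":"object","properties":{"increments":{"type":"array","items":{"type":"object","properties":{"x":{"type":"number"},"y":{"type":"number"},"z":{"type":"number"},"yaw":{"type":"number"}}}},"fingers":{"type":"number"},"force":{"type":"number"}},"required":["increments"]}

```bash
mkdir -p pics; python3 - <<'E'
from plant import *
import cv2,numpy as np
print(bot.get_state(), bot.grip_point_offset)
for n in ["scene","side"]:
    im=read_camera(n); cv2.imwrite(f"pics/{n}0.png",im[:,:,::-1])
    p=camera_params(n); print(n,{k:np.round(np.array(v),4).tolist() for k,v in p.items()})
    for t in ["flap_1_mark","console","vial_mid","petri_mid","cup_mid","pen_mid"]:
        print(t,[(d['rect'],round(d['conf'],2)) for d in search_frame(n,t)])
print(camera_params("wrist"))
E
```

```text
{'t': 0.0, 'joint_pos': array([-0.02887793,  0.46945479, -0.04856549,  1.53368886,  0.02412777,
        1.14097601, -0.08234104]), 'qd': array([-8.70659172e-04,  1.79416889e-03, -1.00848863e-03, -3.18633572e-05,
        9.10631697e-04, -8.49502430e-04, -3.16382745e-04]), 'joint_efforts': array([ 1.18357209e-03, -5.10321057e+01, -4.63755790e-02, -2.37716943e+01,
        1.05899444e-02,  7.35067850e-03,  1.56414734e-05]), 'tcp_pos': array([ 6.74425496e-01, -2.90773336e-05,  2.30254469e-01]), 'orientation': array([-1.51472025,  1.56885564, -3.08556285]), 'force': array([ 0.43797363, -0.17734862,  0.06075635]), 'torque': array([-0.00083514,  0.03687196,  0.01339408]), 'width': 0.999648472646271} 0.0187
scene {'fx': 450.5713, 'fy': 450.5713, 'cx': 257.5773, 'cy': 192.3618, 'extrinsics': [[-0.7507, -0.6604, -0.0151, 0.3613], [-0.4285, 0.5042, -0.7497, 0.3176], [0.5027, -0.5564, -0.6616, 0.975], [0.0, 0.0, 0.0, 1.0]]}
flap_1_mark [([230.6, 184.3, 51.2, 32.5], 0.55), ([323.2, 190.5, 20.2, 18.6], 0.43)]
console [([219.0, 131.5, 118.1, 115.6], 0.84)]
vial_mid [([305.2, 210.1, 9.6, 14.0], 0.48)
[... 500 characters left out ...]
21.2], 0.91), ([200.9, 149.1, 109.3, 108.6], 0.18)]
console [([201.2, 150.0, 107.6, 107.1], 0.95)]
vial_mid [([293.9, 211.2, 8.7, 19.8], 0.49)]
petri_mid [([303.4, 202.2, 21.5, 15.5], 0.51)]
cup_mid []
pen_mid [([201.7, 256.2, 53.8, 16.7], 0.8)]
{'fx': 277.58004748389004, 'fy': 277.58004748389004, 'cx': 256.91860564405965, 'cy': 194.1334239228229, 'mount': array([[ 1.28488681e-04, -2.63506549e-01,  9.64657598e-01,
        -1.42549513e-01],
       [ 9.99999778e-01, -5.97343516e-04, -2.96366899e-04,
        -3.16132282e-04],
       [ 6.54326581e-04,  9.64657422e-01,  2.63506414e-01,
        -6.78778369e-02],
       [ 0.00000000e+00,  0.00000000e+00,  0.00000000e+00,
         1.00000000e+00]])}
```

```bash
python3 - <<'E'
from plant import *
import cv2,numpy as np
s=bot.get_state();print(s['t'],s['tcp_pos'],s['orientation'])
im=read_camera("wrist"); cv2.imwrite("pics/wrist0.png",im[:,:,::-1])
a=cv2.imread("pics/scene0.png")[100:280,190:370];b=cv2.imread("pics/side0.png")[120:300,170:350]
cv2.imwrite("pics/crop0.png",cv2.resize(np.hstack([a,b]),(800,400),interpolation=cv2.INTER_CUBIC))
print([(d['rect'],round(d['conf'],2)) for d in search_frame("wrist","flap_1_mark")])
E
```

```text
0.7 [6.75031227e-01 3.98294380e-05 2.31355136e-01] [2.01358355 1.57065648 0.44280616]
[([20.0, 159.0, 127.8, 84.9], 0.74)]
```

View pics/crop0.png

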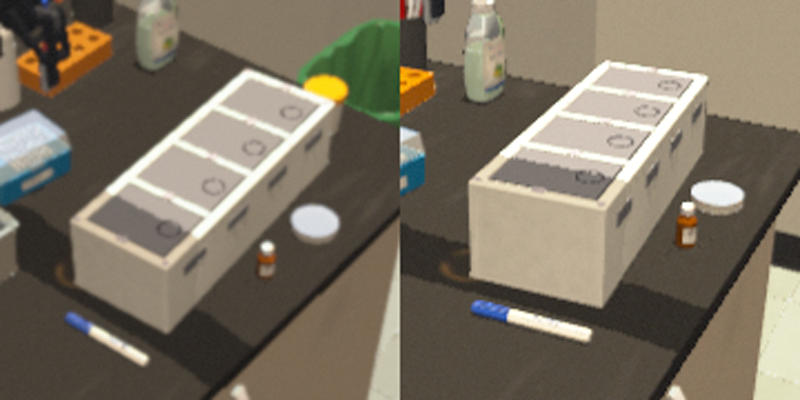

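View pics/wrist0.png

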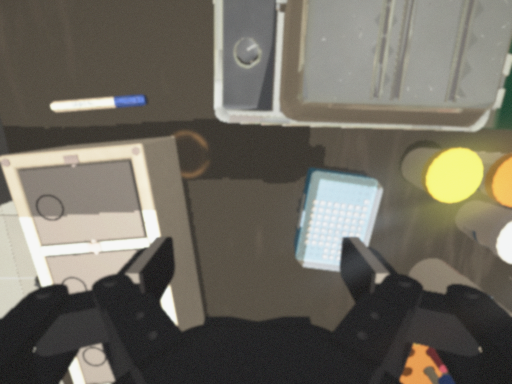

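The scene and side views show the console with rings 1 to 4 running from near to far. The wrist view shows ring 1 at (50,207), ring 2 at about (73,288) and ring 3 at about (94,356). I'll intersect these with z = 0.11.

```bash
cat > h.py <<'E'
from plant import *
import numpy as np, cv2
from scipy.spatial.transform import Rotation as Ro
def ray(n,uv,z,st=None):
    p=camera_params(n); d=np.array([(uv[0]-p['cx'])/p['fx'],(uv[1]-p['cy'])/p['fy'],1])
    if n=='wrist':
        T=np.eye(4);T[:3,:3]=Ro.from_euler('xyz',st['orientation']).as_matrix();T[:3,3]=st['tcp_pos'];M=T@p['mount']
    else: M=np.linalg.inv(p['extrinsics'])
    w=M[:3,:3]@d; o=M[:3,3]; return o+w*(z-o[2])/w[2]
E
python3 - <<'E'
from h import *
st=bot.get_state()
print(Ro.from_euler('xyz',st['orientation']).as_matrix().round(3))
for n,L in dict(scene=[(265.6,202.6),(286.3,184.2),(303.9,166.6),(320.5,150.4)],side=[(255.5,199.7),(269,183.5),(280.7,170),(291.5,158.7)],wrist=[(50,207),(73,288),(94,356),(3,157),(137,146)]).items():
    for uv in L: print(n,uv,ray(n,uv,.11,st).round(4))
for n in ["scene","side"]:
  for t in ["vial_mid","petri_mid","cup_mid","pen_mid"]:
    r=search_frame(n,t)
    if r: r=r[0]['rect'];print(n,t,ray(n,(r[0]+r[2]/2,r[1]+r[3]/2),dict(vial_mid=.023,petri_mid=.006,cup_mid=.035,pen_mid=.006)[t]).round(3))
E
```

```text
[[ 0.  1. -0.]
 [-0. -0. -1.]
 [-1.  0.  0.]]
scene (265.6, 202.6) [ 0.4672 -0.0175  0.11  ]
scene (286.3, 184.2) [ 0.4722 -0.108   0.11  ]
scene (303.9, 166.6) [ 0.4821 -0.1988  0.11  ]
scene (320.5, 150.4) [ 0.4911 -0.291   0.11  ]
side (255.5, 199.7) [ 0.4648 -0.0174  0.11  ]
side (269, 183.5) [ 0.474  -0.1095  0.11  ]
side (280.7, 170) [ 0.4819 -0.2002  0.11  ]
side (291.5, 158.7) [ 0.4873 -0.2894  0.11  ]
wrist (50, 207) [ 0.4681 -0.0174  0.11  ]
wrist (73, 288) [ 0.4749 -0.1097  0.11  ]
wrist (94, 356) [ 0.4835 -0.2008  0.11  ]
wrist (3, 157) [0.4332 0.0326 0.11  ]
wrist (137, 146) [0.5618 0.0428 0.11  ]
scene vial_mid [ 0.399 -0.123  0.023]
scene petri_mid [ 0.396 -0.234  0.006]
scene cup_mid [ 0.519 -0.432  0.035]
scene pen_mid [0.471 0.083 0.006]
side vial_mid [ 0.401 -0.124  0.023]
side petri_mid [ 0.395 -0.229  0.006]
side pen_mid [0.473 0.087 0.006]
```

{"api": "move_arm", "payload": {"increments": [{"y":-2.97,"z":0.25},{"y":-2.97,"z":0.25},{"y":-2.97,"z":0.25},{"y":-2.97,"z":0.25},{"y":-2.97,"z":0.25},{"y":-2.97,"z":0.25},{"y":-2.97,"z":0.25},{"yaw":-4.8}], "fingers": 1, "force": 60}}

```text
invalid input
```

{"api": "move_arm", "payload": {"increments": [{"x":2},{"x":2},{"x":2},{"x":2},{"x":2},{},{},{}]}}

```text
invalid input
```

{"api": "move_arm", "payload": {"increments": [{"x":0,"y":-2.97,"z":0.25,"yaw":0},{"x":0,"y":-2.97,"z":0.25,"yaw":0},{"x":0,"y":-2.97,"z":0.25,"yaw":0},{"x":0,"y":-2.97,"z":0.25,"yaw":0},{"x":0,"y":-2.97,"z":0.25,"yaw":0},{"x":0,"y":-2.97,"z":0.25,"yaw":0},{"x":0,"y":-2.97,"z":0.25,"yaw":0},{"x":0,"y":0,"z":0,"yaw":-4.8}], "fingers": 1, "force": 60}}

```text
t: 1.87
tcp_pos: [0.4615, -0.0183, 0.231]
orientation: [-1.469, 1.566, -2.956]
force: [0.0, -0.4, -0.3]
width: -0.001
```

{"api": "move_arm", "payload": {"increments": [{"x":2,"y":0,"z":0,"yaw":0},{"x":2,"y":0,"z":0,"yaw":0},{"x":2,"y":0,"z":0,"yaw":0},{"x":2,"y":0,"z":0,"yaw":0},{"x":2,"y":0,"z":0,"yaw":0},{"x":0.5,"y":0,"z":0,"yaw":0},{"x":0,"y":0,"z":0,"yaw":0},{"x":0,"y":0,"z":0,"yaw":0}]}}

```text
t: 2.53
tcp_pos: [0.4677, -0.0174, 0.1269]
orientation: [1.602, 1.57, 0.115]
force: [-0.2, -1.5, -0.1]
width: -0.004
```

```bash
python3 - <<'E'
from h import *
s=bot.get_state();print(s['t'],s['tcp_pos'],s['force'],Ro.from_euler('xyz',s['orientation']).as_matrix().round(3))
for n in ["scene"]:
    im=read_camera(n); cv2.imwrite(f"pics/{n}1.png",cv2.resize(im[80:280,190:390,::-1],(600,600)))
E
```

```text
2.5333 [ 0.46765422 -0.01741846  0.12691107] [-0.20148844 -1.46692501 -0.05658211] [[ 0.001  0.996  0.084]
 [ 0.     0.084 -0.996]
 [-1.     0.001 -0.   ]]
```

View pics/scene1.png

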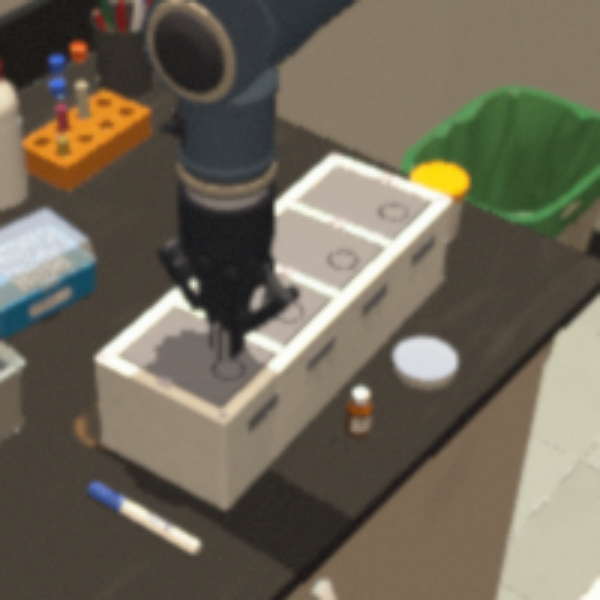

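Fingertips are above ring 1, just over the flap at (228,360) in the crop. Now I'll press gently.

{"api": "move_arm", "payload": {"increments": [{"x":0.6,"y":0,"z":0,"yaw":0},{"x":0.4,"y":0,"z":0,"yaw":0},{"x":0.2,"y":0,"z":0,"yaw":0},{"x":0.2,"y":0,"z":0,"yaw":0},{"x":0.2,"y":0,"z":0,"yaw":0},{"x":0,"y":0,"z":0,"yaw":0}]}}

```text
t: 3.08
tcp_pos: [0.4671, -0.0175, 0.1101]
orientation: [-1.713, 1.571, 3.083]
force: [0.5, -0.4, 0.3]
width: 0.005
```

{"api": "move_arm", "payload": {"increments": [{"x":0.1,"y":0,"z":0,"yaw":0},{"x":0.1,"y":0,"z":0,"yaw":0},{"x":0,"y":0,"z":0,"yaw":0},{"x":0,"y":0,"z":0,"yaw":0}]}}

```text
t: 3.42
tcp_pos: [0.4672, -0.0175, 0.1094]
orientation: [1.406, 1.571, -0.081]
force: [-3.8, 0.1, 10.6]
width: -0.002
```

{"api": "move_arm", "payload": {"increments": [{"x":0.1,"y":0,"z":0,"yaw":0},{"x":0,"y":0,"z":0,"yaw":0},{"x":0,"y":0,"z":0,"yaw":0}]}}

```text
t: 3.67
tcp_pos: [0.4673, -0.0175, 0.1094]
orientation: [1.125, 1.57, -0.363]
force: [-6.5, 0.4, 18.3]
width: 0.001
```

Flap 1 is solid at 18 N. Next is flap 2.

{"api": "move_arm", "payload": {"increments": [{"x":-1.0,"y":0,"z":0,"yaw":0},{"x":-0.7,"y":0,"z":0,"yaw":0},{"x":0,"y":0,"z":3.1,"yaw":0},{"x":0,"y":0,"z":3.1,"yaw":0},{"x":0,"y":0,"z":3.0,"yaw":0},{"x":0,"y":0,"z":0,"yaw":0},{"x":0.6,"y":0,"z":0,"yaw":0},{"x":0.4,"y":0,"z":0,"yaw":0}]}}

```text
t: 4.33
tcp_pos: [0.4747, -0.1085, 0.1139]
orientation: [3.0, 1.57, 1.513]
force: [0.3, -0.3, 0.3]
width: -0.002
```

{"api": "move_arm", "payload": {"increments": [{"x":0.2,"y":0,"z":0,"yaw":0},{"x":0.2,"y":0,"z":0,"yaw":0},{"x":0.2,"y":0,"z":0,"yaw":0},{"x":0.1,"y":0,"z":0,"yaw":0},{"x":0,"y":0,"z":0,"yaw":0},{"x":0,"y":0,"z":0,"yaw":0}]}}

```text
t: 4.83
tcp_pos: [0.4746, -0.1077, 0.1093]
orientation: [-2.437, 1.569, 2.361]
force: [-7.5, 2.1, 20.0]
width: 0.006
```

Flap 2 is solid too (20 N, z stuck at 0.1093). On to flap 3.

{"api": "move_arm", "payload": {"increments": [{"x":-1.0,"y":0,"z":0,"yaw":0},{"x":-0.7,"y":0,"z":0,"yaw":0},{"x":0,"y":0,"z":3.1,"yaw":0},{"x":0,"y":0,"z":3.1,"yaw":0},{"x":0,"y":0,"z":3.0,"yaw":0},{"x":0,"y":0,"z":0,"yaw":0},{"x":0.6,"y":0,"z":0,"yaw":0},{"x":0.4,"y":0,"z":0,"yaw":0}]}}

```text
t: 5.5
tcp_pos: [0.4825, -0.1998, 0.1137]
orientation: [-2.943, 1.57, 1.854]
force: [-0.5, 1.2, 0.3]
width: 0.004
```

{"api": "move_arm", "payload": {"increments": [{"x":0.2,"y":0,"z":0,"yaw":0},{"x":0.2,"y":0,"z":0,"yaw":0},{"x":0.2,"y":0,"z":0,"yaw":0},{"x":0.1,"y":0,"z":0,"yaw":0},{"x":0,"y":0,"z":0,"yaw":0},{"x":0,"y":0,"z":0,"yaw":0}]}}

```text
t: 6.0
tcp_pos: [0.4828, -0.2008, 0.1073]
orientation: [0.979, 1.57, -0.507]
force: [-0.1, 0.6, 0.2]
width: 0.003
```

Flap 3 gives way with no resistance, so I'll keep pressing carefully.

{"api": "move_arm", "payload": {"increments": [{"x":0.2,"y":0,"z":0,"yaw":0},{"x":0.3,"y":0,"z":0,"yaw":0},{"x":0.3,"y":0,"z":0,"yaw":0},{"x":0,"y":0,"z":0,"yaw":0}]}}

```text
t: 6.33
tcp_pos: [0.4826, -0.2009, 0.0989]
orientation: [-0.229, 1.571, -1.716]
force: [-0.6, 0.1, -0.0]
width: -0.001
```

```bash
python3 - <<'E'
from h import *
s=bot.get_state();print(s['t'],s['tcp_pos'],s['force'])
L=[]
for n,r in [("scene",(100,230)),("side",(90,210))]:
    im=read_camera(n); L.append(cv2.resize(im[r[0]:r[0]+130,r[1]:r[1]+130,::-1],(400,400)))
cv2.imwrite("pics/c2.png",np.hstack(L))
E
```

```text
6.3333 [ 0.48256065 -0.20093648  0.09889707] [-6.29996861e-01  1.23545477e-01 -2.29013526e-04]
```

View pics/c2.png

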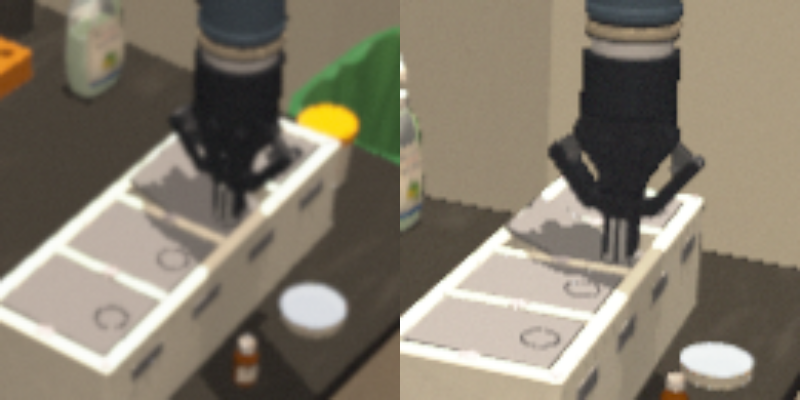

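Flap 3 rocks: its back half is visibly raised. As it opens, the back half would come near the spread jaw knuckles. I'll lift, turn the gripper 90° so the jaws lie along the row, then press on.

{"api": "move_arm", "payload": {"increments": [{"x":-1.5,"y":0,"z":0,"yaw":0},{"x":-1.5,"y":0,"z":0,"yaw":0},{"x":0,"y":0,"z":0,"yaw":-7},{"x":0,"y":0,"z":0,"yaw":-7},{"x":0,"y":0,"z":0,"yaw":-7},{"x":0,"y":0,"z":0,"yaw":-7},{"x":0,"y":0,"z":0,"yaw":-7},{"x":0,"y":0,"z":0,"yaw":-7}]}}

```text
t: 7.1
tcp_pos: [0.4821, -0.2009, 0.1291]
orientation: [-2.463, 1.57, 3.072]
force: [0.3, 0.2, 0.2]
width: -0.001
```

{"api": "move_arm", "payload": {"increments": [{"x":0,"y":0,"z":0,"yaw":-7},{"x":0,"y":0,"z":0,"yaw":-7},{"x":0,"y":0,"z":0,"yaw":-7},{"x":0,"y":0,"z":0,"yaw":-7},{"x":0,"y":0,"z":0,"yaw":-7},{"x":0,"y":0,"z":0,"yaw":-7},{"x":0,"y":0,"z":0,"yaw":-6},{"x":0,"y":0,"z":0,"yaw":0}]}}

```text
t: 7.77
tcp_pos: [0.4821, -0.201, 0.129]
orientation: [2.442, 1.57, 2.527]
force: [-1.4, -0.1, 0.1]
width: 0.002
```

```bash
python3 - <<'E'
from h import *
s=bot.get_state();print(s['t'],s['tcp_pos'],s['force'],s['joint_pos'].round(2),Ro.from_euler('xyz',s['orientation']).as_matrix().round(3))
E
```

```text
7.7667 [ 0.48206942 -0.20101285  0.12900803] [-1.36153757 -0.13553837  0.08812281] [ 0.59  0.36 -0.34  1.98  0.16  0.82  1.82] [[-0.001 -0.085  0.996]
 [ 0.     0.996  0.085]
 [-1.     0.    -0.001]]
```

{"api": "move_arm", "payload": {"increments": [{"x":1.0,"y":0,"z":0,"yaw":0},{"x":0.9,"y":0,"z":0,"yaw":0},{"x":0.5,"y":0,"z":0,"yaw":0},{"x":0.5,"y":0,"z":0,"yaw":0},{"x":0.5,"y":0,"z":0,"yaw":0},{"x":0.4,"y":0,"z":0,"yaw":0},{"x":0,"y":0,"z":0,"yaw":0}]}}

```text
t: 8.35
tcp_pos: [0.4821, -0.2006, 0.0905]
orientation: [2.698, 1.569, 2.782]
force: [0.0, 0.4, 0.3]
width: -0.0
```

{"api": "move_arm", "payload": {"increments": [{"x":0.2,"y":0,"z":0,"yaw":0},{"x":0.2,"y":0,"z":0,"yaw":0},{"x":0,"y":0,"z":0,"yaw":0},{"x":0,"y":0,"z":0,"yaw":0}]}}

```text
t: 8.68
tcp_pos: [0.4824, -0.2008, 0.0872]
orientation: [2.754, 1.571, 2.838]
force: [0.2, -0.1, 0.9]
width: 0.005
```

{"api": "move_arm", "payload": {"increments": [{"x":0.2,"y":0,"z":0,"yaw":0},{"x":0.2,"y":0,"z":0,"yaw":0},{"x":0.2,"y":0,"z":0,"yaw":0},{"x":0,"y":0,"z":0,"yaw":0},{"x":0,"y":0,"z":0,"yaw":0}]}}

```text
t: 9.1
tcp_pos: [0.4823, -0.2007, 0.081]
orientation: [2.511, 1.57, 2.595]
force: [0.1, 1.0, -1.1]
width: 0.005
```

```bash
python3 - <<'E'
from h import *
s=bot.get_state();print(s['t'],s['tcp_pos'],s['force'])
L=[]
for n,r in [("scene",(100,230)),("side",(90,210))]:
    im=read_camera(n); L.append(cv2.resize(im[r[0]:r[0]+130,r[1]:r[1]+130,::-1],(400,400)))
cv2.imwrite("pics/c3.png",np.hstack(L))
E
```

```text
9.1 [ 0.48229435 -0.20071288  0.08100242] [ 0.08259013  0.95713514 -1.09302003]
```

View pics/c3.png

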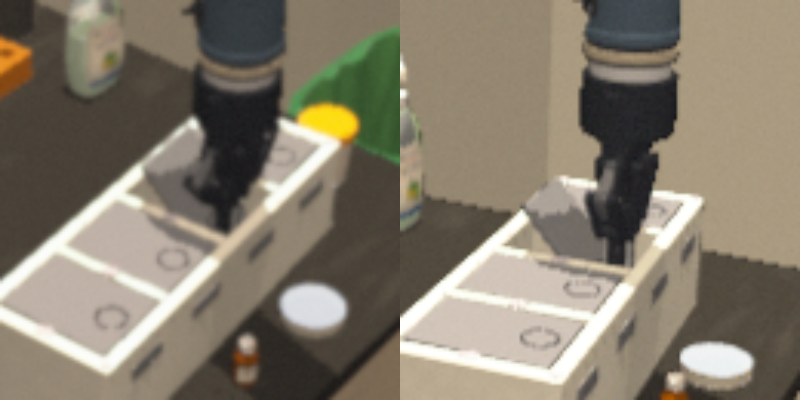

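The flap is opening well, so I'll continue until it meets the stop.

{"api": "move_arm", "payload": {"increments": [{"x":0.2,"y":0,"z":0,"yaw":0},{"x":0.2,"y":0,"z":0,"yaw":0},{"x":0,"y":0,"z":0,"yaw":0},{"x":0,"y":0,"z":0,"yaw":0}]}}

```text
t: 9.53
tcp_pos: [0.4823, -0.2009, 0.0774]
orientation: [-2.89, 1.57, -2.807]
force: [-1.7, -0.1, 3.6]
width: 0.001
```

{"api": "move_arm", "payload": {"increments": [{"x":0.15,"y":0,"z":0,"yaw":0},{"x":0.15,"y":0,"z":0,"yaw":0},{"x":0,"y":0,"z":0,"yaw":0},{"x":0,"y":0,"z":0,"yaw":0}]}}

```text
t: 9.87
tcp_pos: [0.4826, -0.201, 0.0769]
orientation: [-1.823, 1.569, -1.74]
force: [-8.6, 2.4, 24.3]
width: -0.004
```

The stop is reached: force rose sharply to 24 N at 33 mm depth. I'll ease forward and lift clear.

{"api": "move_arm", "payload": {"increments": [{"x":-0.2,"y":0,"z":-0.2,"yaw":0},{"x":-0.3,"y":0,"z":-0.2,"yaw":0},{"x":-1.0,"y":0,"z":0,"yaw":0},{"x":-2.5,"y":0,"z":0,"yaw":0},{"x":-3.5,"y":0,"z":0,"yaw":0},{"x":-3.5,"y":0,"z":0,"yaw":0},{"x":-3.5,"y":0,"z":0,"yaw":0},{"x":0,"y":0,"z":0,"yaw":0}]}}

```text
t: 10.53
tcp_pos: [0.4827, -0.2022, 0.2266]
orientation: [-0.454, 1.557, -0.37]
force: [0.3, -0.5, -0.3]
width: 0.003
```

```bash
python3 - <<'E'
from h import *
s=bot.get_state();print(s['t'],s['tcp_pos'],s['force'])
L=[]
for n,r in [("scene",(100,220)),("side",(120,200))]:
    im=read_camera(n); L.append(cv2.resize(im[r[0]:r[0]+150,r[1]:r[1]+150,::-1],(400,400),interpolation=cv2.INTER_CUBIC))
cv2.imwrite("pics/c4.png",np.hstack(L))
im=read_camera("wrist");cv2.imwrite("pics/w4.png",im[:,:,::-1])
for n in ["scene","side"]:
  for t in ["vial_mid","petri_mid","cup_mid","pen_mid"]:
    print(n,t,[(d['rect'],round(d['conf'],2)) for d in search_frame(n,t)[:1]])
E
```

```text
10.5333 [ 0.48273203 -0.20216119  0.22656999] [ 0.27182939 -0.48581402 -0.30905277]
scene vial_mid []
scene petri_mid [([321.9, 191.9, 20.3, 17.8], 0.71)]
scene cup_mid [([328.3, 133.2, 19.9, 29.1], 0.77)]
scene pen_mid []
side vial_mid [([296.3, 212.1, 8.3, 19.7], 0.71)]
side petri_mid [([302.4, 198.9, 22.4, 18.7], 0.84)]
side cup_mid []
side pen_mid [([200.3, 257.8, 52.9, 16.8], 0.81)]
```

View pics/c4.png

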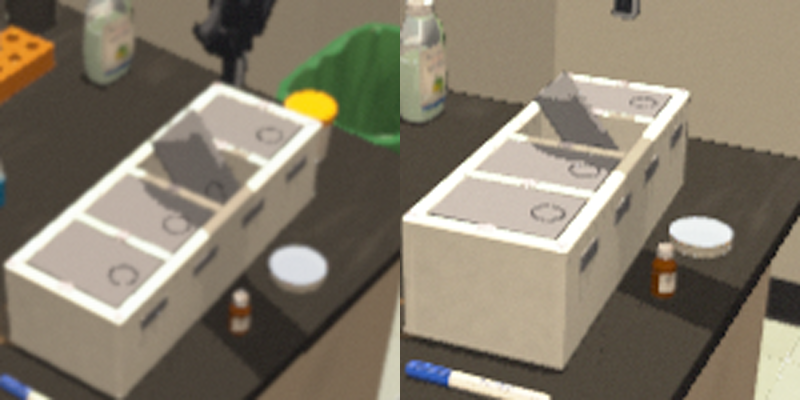

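View pics/w4.png

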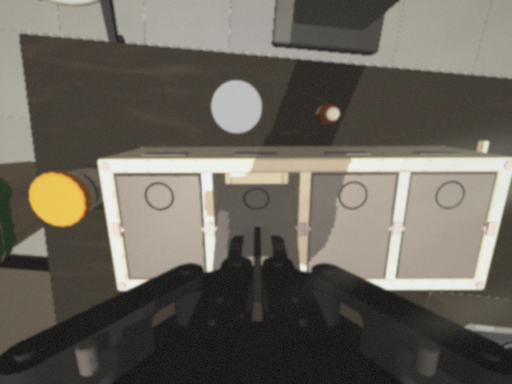

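```bash
python3 - <<'E'
from h import *
piv=np.array([.5157,-.1981,.11]);cx=np.array([.9965,.084,0]);cy=np.array([-.084,.9965,0])
for n in ["scene","side"]:
  p=camera_params(n)
  for a in (.6,.75,.9):
    o=[]
    for r,l in((-.034,0),(.0545,.0395),(.0545,-.0395)):
      w=piv+cy*l+cx*r*np.cos(a)+np.array([0,0,r*np.sin(a)])
      c=(p['extrinsics']@np.append(w,1))[:3]; u=np.array([p['fx']*c[0]/c[2]+p['cx'],p['fy']*c[1]/c[2]+p['cy']])
      o.append(((u-np.array({'scene':(220,100),'side':(200,120)}[n]))*400/150+([0,0] if n=='scene' else [400,0])).round(0))
    print(n,a,o)
E
```

```text
scene 0.6 [array([219., 189.]), array([142., 145.]), array([184., 110.])]
scene 0.75 [array([217., 191.]), array([146., 142.]), array([188., 106.])]
scene 0.9 [array([214., 192.]), array([151., 140.]), array([193., 104.])]
side 0.6 [array([609., 151.]), array([522., 103.]), array([552.,  78.])]
side 0.75 [array([605., 154.]), array([528.,  98.]), array([558.,  72.])]
side 0.9 [array([601., 157.]), array([534.,  93.]), array([563.,  68.])]
```

The raised edge corners I see at (152,143) and (192,110) in scene, and (537,97) and (567,70) in side, match the 0.9 rad prediction. The other flaps are shut and the bystanders are in place.

```bash
python3 -c "
from plant import *
s=bot.get_state();print(s['t'],s['force'],abs(s['qd']).max())
print(sign_off())"
```

```text
11.0833 [-1.17778602  0.33996162 -0.50659046] 0.003996750596088233
the job is handed in; nothing more can be done
None
```

Flap 3, third from the left, is the free one. It is now fully open, and I handed the job in at about 11 s of the 45 s allowed.

- **Finding it:** I pressed flaps 1, 2 and 3 in turn with the shut fingertips. Flaps 1 and 2 were solid at 18–20 N, and flap 3 gave way. I did not press flap 4, because flap 3 had already rocked.
- **Opening it:** I lifted, turned the gripper 90° so its jaws stayed clear of the rising back half, and pushed flap 3 down to its stop. The highest vertical force I read was about 24 N, well under the 60 N limit. Then I lifted well clear.
- **Last checks:**
  - The raised edge of flap 3 in both fixed cameras matches the 0.9 rad prediction better than 0.75 rad.
  - The other three flaps look shut, and the arm was at rest with about 1 N on it.
  - The detected dish, cup, pen and vial are within a few pixels of where they were at the start.
- **Detector gaps:** In the last scene picture the detector missed the vial and the pen. The side camera still found both, and both show in the picture. The side camera never found the cup, so its position rests on the scene view alone.

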